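Put the empty pin cup away mouth down under the rack's shelf

TASK

Turn the open, empty brass pin cup over and put it away mouth down in the storage rack, standing flat on the rack's floor under the little shelf and fully home, touching both the back wall and the end stop. The grooved wooden rest block is there if you want to lay the cup on its side to change your hold. Leave the closed canister and the other things on the desk where they are.

Things in the scene. Friction and masses are not known exactly. Their poses are not given: they have to be found in the camera images.
- cup_center (a point): Open round brass cup, plain cylinder 54 mm in outside diameter, 70 mm high, wall 3 mm, closed bottom 4 mm thick, loose, about 0.26 kg. Starts standing mouth up on the table. The point is on its axis, half-way up (35 mm from either end); its z axis points from the closed bottom to the open mouth (up at the start, down at the end).
- rest_groove (a point): Dark wooden rest block fixed to the table, 80 mm long (x) by 38 wide (y) by 24 high, with a lengthwise groove 26 mm wide and 8 deep between two lips in its top. Point: mid-block, level with the lips' tops; x along the groove, z up. The cup laid on its side along the groove rests on the lips without rolling, its axis 24 mm above this point.
- bay (a point): Where the cup's centre (half-way up) must finally be in the storage rack, fixed to the table. y runs along the rack to its end stop, x from its open front to its back wall (away from the robot), z up. Floor (6 mm plate) 35 mm below this point. Inner face of the back wall at x = +27 mm, of the end stop at y = +27 mm; both are 6 mm thick and 30 mm high above the table.
- open_floor (a point): Point on the top of the rack's floor (6 mm above the table), in its open part with nothing above; axes as bay. It is 128 mm short of the bay along y, and level with it in x. From here the floor reaches 53 mm to the front (-x, no rim), 27 mm to the back wall, 75 mm to its open end (-y, no rim) and on to the bay (+y). The shelf starts at y = +89 mm.
- shelf_edge (a point): Small dark shelf tray covering the bay: this is the middle of the lower edge facing the open floor, 130 mm above the table; axes as bay. From here it extends 82 mm in +y, 50 mm to either side in x, and its rim is 30 mm high. Three posts 8 mm thick carry it, from here at (x, y) = (44, 6), (44, 74) and (-43, 78) mm; the front is open.
- canister: Closed brass canister with a screwed-on cap, 54 mm in diameter (cap 58 mm), 82 mm high, standing upright; loose; must be left alone. Origin at the centre of its underside. It and the cup swap places from one start to another.
- lock: Bronze trunk lock, 60 x 76 x 28 mm, lying flat, loose; leave alone. Origin at the centre of its underside.
- hasp_a: Chrome hasp, 70 x 28 mm plate with a staple 22 mm high, loose; leave alone. Origin at the centre of its underside.
- hasp_b: A second, equal chrome hasp; leave alone. Origin at the centre of its underside.
- grip: Rosewood trunk handle with steel ends, 118 x 24 x 20 mm, lying, loose; leave alone. Origin at the centre of its underside, x along it.
- driver: Screwdriver 160 mm long, lying, loose; leave alone. x along it.
There are look-alikes about, which are no part of the job. Leave any blue or green look-alike of the part that bears cup_center alone.

How it is judged:
At the end, for the whole second after the job is handed in: The cup stands mouth down (its axis within 0.1 rad of vertical) on the rack's floor under the shelf, its centre within 6 mm of the home point along and across the rack and within 5 mm in height, and stays there (angle between cup_center's own z axis and vertical above 3.04 rad and x of cup_center in the frame of bay between -0.006 and 0.006 m and y of cup_center in the frame of bay between -0.006 and 0.006 m and z of cup_center in the frame of bay between -0.005 and 0.005 m); the robot touches nothing.
It fails at once if the closed canister is moved by more than 25 mm or tipped over (distance of canister from where it was at the start of the episode above 0.025 m or angle between canister's own z axis and vertical above 0.5 rad).
It fails at once if a loose thing on the desk (trunk lock, hasp, trunk handle or screwdriver) is moved by more than 25 mm (distance of any of lock, hasp_a, hasp_b, grip, driver from where it was at the start of the episode above 0.025 m).
It also fails if it takes over 72 s, if anything falls off the work surface, if the arm or the gripper's body presses on something with over 40 N, if the wrist force passes 120 N, or if a joint passes its speed limit or range.

ROBOT

A 6-joint arm with a two-finger parallel gripper is mounted at the origin on the work surface. World frame = base frame: x ahead of the robot, y to its left, z up, the work surface at z = 0. Lengths are in m, angles in rad, forces in N, time in s.
With the tool pointing down it reaches from about 0.4 to 0.925 m from the base axis. Payload 3.4 kg.
Tool frame: the origin (TCP) lies midway between the tips of the shut fingers; the grasp point (between the pads) lies 19 mm behind it; z points along the fingers, y is the line along which they close (so a half turn about z gives the same grasp; the last joint's range is limited). The gripper opens to 85 mm and grips with 20 to 120 N. Pads are 22 mm wide; open, the fingers measure 114 mm over their backs; the gripper's body (76 mm by 85 mm) begins 54 mm behind the grasp point. The pads swing forward as they close: fully open they stand 13 mm farther back than shut.
Start: joints at [1.23, 0.307, 1.506, -0, 1.328, -0.073], TCP at [0.152, 0.555, 0.231] pointing down, gripper open.
Joint ranges: [-3.12, 3.12], [-1.05, 2.28], [0.14, 2.33], [-1.42, 4.57], [0.1, 2.73], [-2.68, 2.68]. Speed limits (rad/s): [2.57, 2.57, 3.14, 3.14, 3.14, 3.14].

INTERFACE

Orientations are given as a rotation vector (axis times angle).
In Python, from plant import sensors, read_camera, get_calibration, manip gives the robot as it stands.
- The arm moves only by the tool apply_moves, never from a script. Its argument "increments" is text: rows parted by semicolons, each of 7 numbers parted by spaces: the opening, from -1 (shut) to 1 (fully open), so that 0 is half open, then the shift along the world's x, y, z in cm, then the turn, a rotation vector about the world's x, y, z in degrees. In form: grip x y z ax ay az; .... A call has 1 to 12 rows; each row is the pose to reach, as a shift and turn from the pose commanded when the call began; what a row does not reach only later rows make up. A row lasts 1/10 s, in which the tool goes at most 50 mm and 8.59 degrees, less where a joint would pass 70% of its speed; a pose out of reach is approached as far as the arm can. A call with a gripper value outside its range is refused whole. The fingers move at their own pace and stop on an object; the grip force is fixed at half the most. Time passes only in rows, so rows that repeat a pose let the fingers close. It gives the time, the measured TCP pose, the force, the opening and the grip force at its end, in the units of the state.
- sensors.state(): the state, without advancing time (a new reading comes with each control period).
- read_camera(name): name is "scene" or "top"; returns the picture (384x512x3 uint8, red, green, blue); there is no depth.
- get_calibration(name): a dict with "vfov" (degrees; the focal length in pixels is half the picture's height over the tangent of half this angle, whatever the lens; pixels are square), "cx", "cy" (the principal point, pixels), "T" (4x4, takes a point from camera to world coordinates). Camera axes: x right, y down, z forward; pixel columns grow to the right and rows downward; lengths in m; the calibration is good to about 2 mm. A picture is of the moment at which its call begins. get_calibration takes no time and is no camera call.
- manip.sign_off(): hands the job in; it is judged then, once.
The state is a dict: "time": time; "joint_positions": joint angles; "dq": joint speeds; "joint_torque": joint torques, N m; "position": TCP position; "orientation": TCP orientation; "contact_force": force on the tool from outside, world axes, zero at the start; "moment": the same for the moment, N m; "grip_width": opening from 0.0 (shut) to 1.0 (fully open); "finger_force": force on a finger pad.
Only numpy, scipy, OpenCV 4.12 (cv2) and the standard library are available. Lean on these libraries where they do the work, as an engineer would, in place of code of your own. Each camera call takes 0.05 s, during which the arm holds its last target. There are 200 camera calls.

## Working session

There is one attempt and no reset: what is moved stays moved. The work goes in short steps, Python scripts to look and compute and a tool call to move; the robot and the scene stay as the last step left them, time stands still between calls to the robot, and variables do not carry over. Pictures are saved under pics/ and viewed, at most 10 in all, crops included, and the job is handed in when it is done.

Besides the shell and the picture viewer there is one more tool, called after "Request:" in YAML: its name, and indented under it one key for each argument. apply_moves: Moves the arm, as the interface text tells. Its arguments: {"type":"object","properties":{"increments":{"type":"string"}},"required":["increments"]}

```bash
ls; mkdir -p pics
python3 - <<'E'
from plant import sensors, read_camera, get_calibration
import cv2,numpy as np
np.set_printoptions(precision=4,suppress=True)
for n in("scene","top"):
    im=read_camera(n); cv2.imwrite(f"pics/{n}0.png",cv2.resize(im[...,::-1],(800,600),interpolation=cv2.INTER_CUBIC))
    cv2.imwrite(f"{n}0_raw.png",im[...,::-1]); print(n,get_calibration(n))
s=sensors.state();print(s)
E
```

```text
pics
scene {'vfov': 46.06244202990676, 'cx': 269.11808493414026, 'cy': 184.37724141743413, 'T': array([[ 0.3748,  0.494 , -0.7845,  1.6069],
       [ 0.927 , -0.1862,  0.3257, -0.5002],
       [ 0.0149, -0.8493, -0.5277,  0.8205],
       [ 0.    ,  0.    ,  0.    ,  1.    ]])}
top {'vfov': 57.42454996743602, 'cx': 259.128423055544, 'cy': 195.90642132651894, 'T': array([[-0.0056, -0.9906,  0.1367,  0.4264],
       [-1.    ,  0.0059,  0.0016, -0.0515],
       [-0.0023, -0.1367, -0.9906,  1.0255],
       [ 0.    ,  0.    ,  0.    ,  1.    ]])}
{'time': 0.1, 'joint_positions': array([ 1.2305,  0.3075,  1.5075,  0.    ,  1.3285, -0.0735]), 'dq': array([-0.0005, -0.0018, -0.0039, -0.0007, -0.0003, -0.0009]), 'joint_torque': array([  0.0015, -45.8523, -25.2612,   0.0001,   0.0056,  -0.    ]), 'position': array([0.1514, 0.5541, 0.2305]), 'orientation': array([-0.4178, -3.1133,  0.0029]), 'contact_force': array([-0.4176, -0.4284,  0.5421]), 'moment': array([-0.0247, -0.0347,  0.0141]), 'finger_force': 0.0, 'grip_width': 0.9975831473548904}
```

View pics/scene0.png

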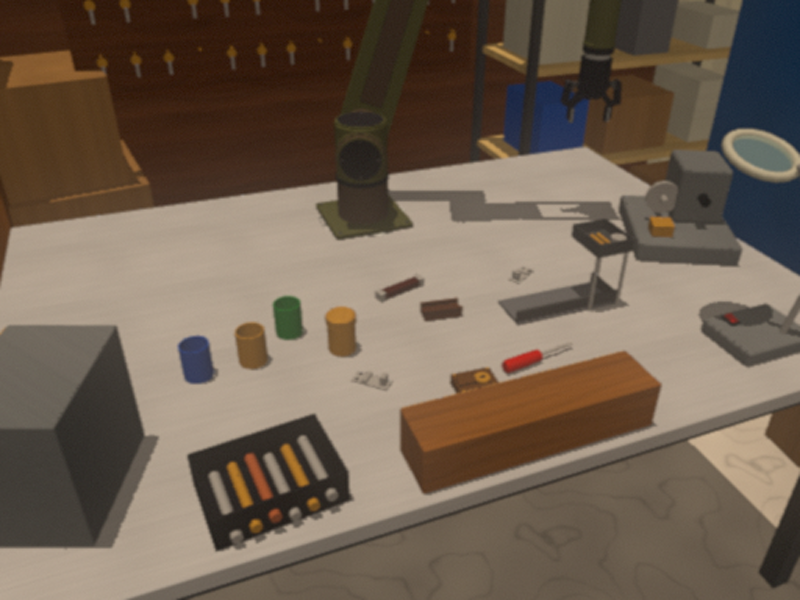

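View pics/top0.png

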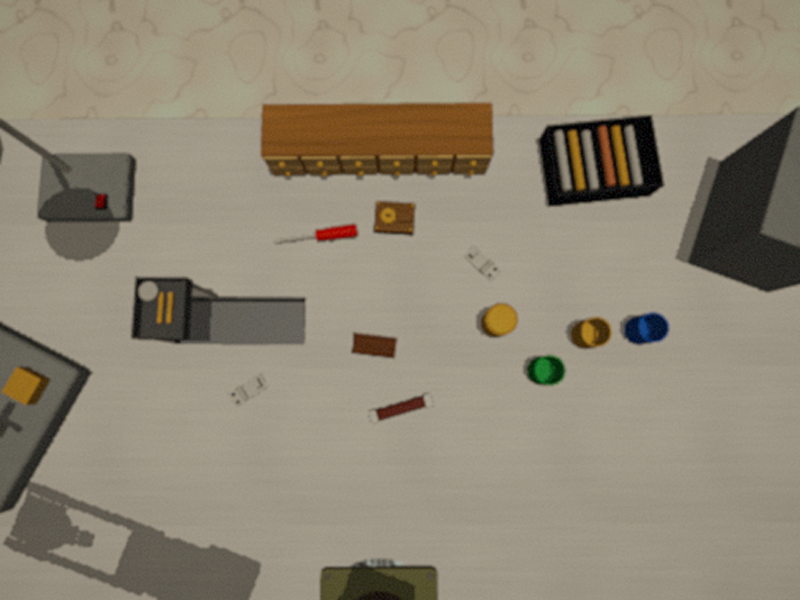

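Look-alikes in the top view (800x600): brass canister at (500,320) is closed; green cup (546,370) and blue cup (647,328) are the wrong colour. The open brass cup at (591,332) is my choice. The rest block is at (374,345), and the rack runs from (150,310) to (305,345).

Run:
```python
import cv2,numpy as np
t=cv2.imread("top0_raw.png"); s=cv2.imread("scene0_raw.png")
def crop(im,x,y,w,h,W,H): return cv2.resize(im[y:y+h,x:x+w],(W,H),interpolation=cv2.INTER_CUBIC)
a=crop(t,295,185,140,70,800,400)[:, :]   # cups  (5.714x)
a=crop(t,300,185,133,66,800,300*4//3)
top=crop(t,300,188,133,50,800,300)        # 6.01x
b=crop(t,78,170,178,67,800,300)           # 4.49x
cv2.imwrite("pics/crop1.png",np.vstack([top,b]))
```

```text
(no output)
```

View pics/crop1.png

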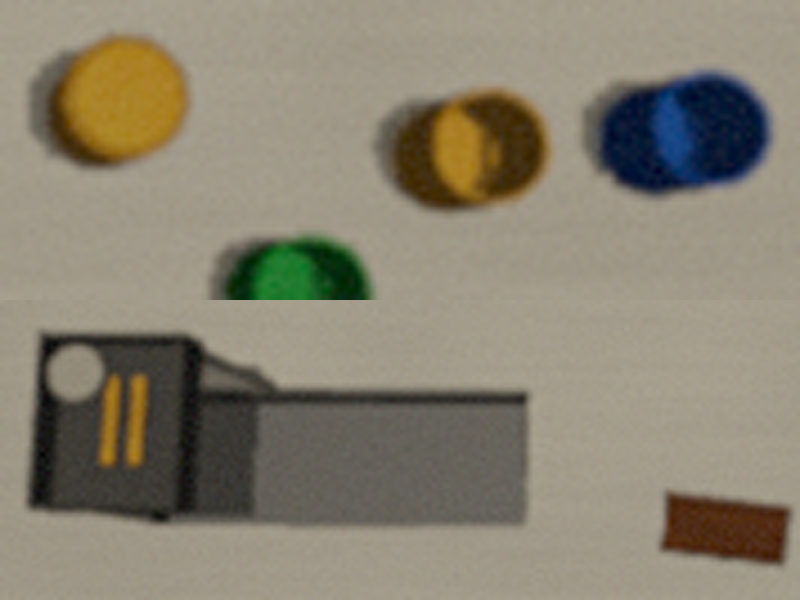

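The crop shows the chosen part is an open brass cup (mouth ellipse centred at crop (491,146)). The canister is capped (124,97). Rack front edge runs (165,518)–(524,523), and the block corners are (668,494), (789,507), (783,563) and (662,550).

```bash
cat > h.py <<'E'
import numpy as np, cv2
from scipy.spatial.transform import Rotation as R
from plant import sensors, read_camera, get_calibration
np.set_printoptions(precision=4,suppress=True)
def ray(n,u,v,z):
    c=get_calibration(n); f=192/np.tan(np.radians(c['vfov']/2))
    d=c['T'][:3,:3]@np.array([(u-c['cx'])/f,(v-c['cy'])/f,1]); o=c['T'][:3,3]
    return o+d*(z-o[2])/d[2]
def proj(n,p):
    c=get_calibration(n); f=192/np.tan(np.radians(c['vfov']/2))
    q=c['T'][:3,:3].T@(np.array(p)-c['T'][:3,3]); return np.array([c['cx']+f*q[0]/q[2],c['cy']+f*q[1]/q[2]])
E
python3 - <<'E'
from h import *
A=lambda x,y:((x+.5)/(800/133)-.5+300,(y+.5)/6-.5+188)
B=lambda x,y:((x+.5)/(800/178)-.5+78,(y-300+.5)/(300/67)-.5+170)
for n,p,z in [("cup",A(491,146),.07),("canister",A(124,97),.082),("blue",A(711,129),.07),("green",A(313,294),.07),
 ("b1",B(668,494),.024),("b2",B(789,507),.024),("b3",B(783,563),.024),("b4",B(662,550),.024),
 ("floor front open",B(524,523),.006),("floor front left",B(165,519),.006),("back wall inner top open end",B(526,401),.03),("bw top outer",B(527,392),.03),("bw top left",B(205,392),.03),
 ("shelf rim r-back",B(188,335),.16),("shelf rim r-front",B(170,515),.16),("shelf l-back",B(40,332),.16),("shelf l-front",B(35,508),.16)]:
    w=ray("top",*p,z); print(n,w, proj("scene",w)*1.5625)
E
```

```text
cup [ 0.5121 -0.3833  0.07  ] [249.551  328.9288]
canister [ 0.5342 -0.2152  0.082 ] [341.1025 311.6718]
blue [ 0.5193 -0.4837  0.07  ] [193.5211 342.6819]
green [ 0.4456 -0.2997  0.07  ] [286.471  301.6714]
b1 [0.5159 0.0446 0.024 ] [461.3709 305.6119]
b2 [ 0.5071 -0.0325  0.024 ] [425.1227 310.7606]
b3 [ 0.4715 -0.0286  0.024 ] [420.341  301.4691]
b4 [0.4802 0.0482 0.024 ] [455.7553 296.5482]
floor front open [0.4992 0.1395 0.006 ] [498.0257 300.0033]
floor front left [0.5031 0.3723 0.006 ] [591.5217 280.9652]
back wall inner top open end [0.5757 0.1352 0.03  ] [514.4154 309.5993]
bw top outer [0.5816 0.1347 0.03  ] [515.5684 311.1444]
bw top left [0.5828 0.3409 0.03  ] [601.8102 292.2893]
shelf rim r-back [0.5948 0.3007 0.16  ] [598.0901 243.7916]
shelf rim r-front [0.4937 0.3057 0.16  ] [572.5796 222.0203]
shelf l-back [0.597  0.3837 0.16  ] [633.3452 237.4874]
shelf l-front [0.498  0.3803 0.16  ] [603.6572 217.4225]
```

Request:
apply_moves:
  increments: "0.7 0 -10 8 0 0 0; 0.7 0 -10 8 0 0 0; 0.7 0 -10 8 0 0 0; 0.7 35 -45 8 0 0 15; 0.7 35 -45 8 0 0 15; 0.7 35 -45 8 0 0 15; 0.7 35 -45 8 0 0 15; 0.7 35 -45 8 0 0 15; 0.7 35 -45 8 0 0 15; 0.7 35 -45 8 0 0 15; 0.7 35 -45 8 0 0 15; 0.7 35 -45 8 0 0 15"

```text
time: 1.3
position: [0.4636, 0.1417, 0.3111]
orientation: [-0.008, -3.141, -0.0]
contact_force: [0.7, 1.1, 0.1]
grip_width: 0.846
finger_force: 0.0
```

Run:
```python
from h import *
s=sensors.state();print(s['time'],s['joint_positions'],s['position'],R.from_rotvec(s['orientation']).as_matrix())
```

```text
1.3 [ 0.2092  0.1239  1.5499  0.0003  1.4681 -1.3562] [0.4636 0.1417 0.3111] [[-1.      0.0054 -0.0004]
 [ 0.0054  1.      0.0002]
 [ 0.0004  0.0002 -1.    ]]
```

Request:
apply_moves:
  increments: "0.7 -2 -52 -6 0 -45 0; 0.7 -2 -52 -6 0 -45 0; 0.7 -2 -52 -6 0 -45 0; 0.7 -2 -52 -6 0 -45 0; 0.7 -2 -52 -6 0 -45 0; 0.7 -2 -52 -6 0 -45 0; 0.7 -2 -52 -6 0 -45 0; 0.7 -2 -52 -6 0 -45 0; 0.7 -2 -52 -6 0 -45 0; 0.7 -2 -52 -6 0 -45 0; 0.7 -2 -52 -6 0 -45 0; 0.7 -2 -52 -6 0 -45 0"

```text
time: 2.5
position: [0.5071, -0.226, 0.3336]
orientation: [0.062, 2.415, -0.028]
contact_force: [0.4, 0.5, -0.1]
grip_width: 0.849
finger_force: 0.0
```

Run:
```python
from h import *
s=sensors.state();q=s['joint_positions'];print(s['time'],q,s['position']);print(R.from_rotvec(s['orientation']).as_matrix())
Z=lambda a:R.from_euler('z',a);Y=lambda a:R.from_euler('y',a)
print((Z(q[0])*Y(q[1]+q[2])*Z(q[3])*Y(q[4])*Z(q[5]+np.pi/2)).as_matrix())
```

```text
2.5 [-0.8087 -0.0501  1.919   0.6706  0.8193 -2.6828] [ 0.5071 -0.226   0.3336]
[[-0.7468  0.0523  0.6629]
 [ 0.0372  0.9986 -0.0369]
 [-0.664  -0.0029 -0.7478]]
[[-0.7468  0.0523  0.6629]
 [ 0.0372  0.9986 -0.0369]
 [-0.664  -0.0029 -0.7478]]
```

```bash
cat >> h.py <<'E'
Z=lambda a:R.from_euler('z',a);Y=lambda a:R.from_euler('y',a)
ez=np.array([0,0,1.]);ey=np.array([0,1.,0]);ex=np.array([1.,0,0])
D=[([1.2305,.3075,1.5075,0,1.3285,-.0735],[.1514,.5541,.2305]),([.2092,.1239,1.5499,.0003,1.4681,-1.3562],[.4636,.1417,.3111]),([-.8087,-.0501,1.919,.6706,.8193,-2.6828],[.5071,-.226,.3336])]
def cols(q):
    a=Z(q[0]);b=a*Y(q[1]);c=b*Y(q[2]);d=c*Z(q[3]);e=d*Y(q[4])
    return np.array([ez,a.apply(ey),a.apply(ex),b.apply(ez),c.apply(ez),c.apply(ex),e.apply(ez)]).T
def fit(idx):
    A=np.vstack([cols(q)[:,idx] for q,p in D]);y=np.hstack([p for q,p in D])
    x,_,rk,sv=np.linalg.lstsq(A,y,rcond=None); return x,y-A@x,sv
E
python3 - <<'E'
from h import *
for idx in ([0,1,3,4,6],[0,1,2,3,4,6],[0,1,3,4,5,6],[0,1,2,3,4,5,6]): print(idx,*fit(idx))
E
```

```text
[0, 1, 3, 4, 6] [0.0697 0.0442 0.6459 0.395  0.3579] [ 0.0001 -0.0056 -0.0014  0.0105  0.0002 -0.001  -0.0006  0.0064  0.0024] [2.9714 1.744  1.7032 0.4497 0.1611]
[0, 1, 2, 3, 4, 6] [ 0.0703  0.0442 -0.0032  0.6464  0.3982  0.3583] [ 0.0001 -0.0056 -0.0013  0.0105  0.0002 -0.0014 -0.0006  0.0063  0.0026] [2.9853 2.4108 1.7433 0.4504 0.1617 0.0914]
[0, 1, 3, 4, 5, 6] [0.1918 0.0422 0.6467 0.4165 0.109  0.3712] [ 0.  0.  0.  0. -0.  0.  0.  0. -0.] [3.3942 1.7796 1.7342 0.5128 0.188  0.0806]
[0, 1, 2, 3, 4, 5, 6] [ 0.1918  0.0422 -0.0001  0.6467  0.4166  0.109   0.3712] [ 0.  0.  0.  0. -0. -0.  0.  0. -0.] [3.3943 2.4728 1.7465 0.5133 0.1882 0.0959 0.0782]
```

```bash
cat >> h.py <<'E'
LO=np.array([-3.12,-1.05,.14,-1.42,.1,-2.68]);HI=np.array([3.12,2.28,2.33,4.57,2.73,2.68])
def Rt(psi,tilt,roll):  # heading deg, deg from straight down, roll deg; roll 0 => tool y 90 deg left of heading
    return Z(np.radians(psi))*Y(np.pi-np.radians(tilt))*Z(np.radians(roll))
def ik(p,Ro):
    t=Ro.apply(ez); w=np.array(p)-.3712*t; r=np.hypot(w[0],w[1])
    q1=np.arctan2(w[1],w[0])-np.arcsin(.0422/r); X=np.sqrt(r*r-.0422**2); H=w[2]-.1918
    l2=np.hypot(.4165,.109); be=np.arctan2(.109,.4165); L=np.hypot(X,H); c=(L*L-.6467**2-l2*l2)/(2*.6467*l2)
    if abs(c)>1: return None
    g=np.arccos(c); q2=np.arctan2(X,H)-np.arctan2(l2*np.sin(g),.6467+l2*np.cos(g)); q3=g-be
    M=(Y(-(q2+q3))*Z(-q1)*Ro*Z(-np.pi/2)).as_matrix()
    q5=np.arccos(M[2,2]); q4=np.arctan2(M[1,2],M[0,2]); q6=np.arctan2(M[2,1],-M[2,0])
    if q4<-1.42:q4+=2*np.pi
    return np.array([q1,q2,q3,q4,q5,q6])
def tcp(gp,Ro): return np.array(gp)+.019*Ro.apply(ez)
E
python3 - <<'E'
from h import *
s=sensors.state();print(ik(s['position'],R.from_rotvec(s['orientation'])))
def show(n,gp,psis,tilt=45):
    for psi in psis:
        o=Rt(psi,tilt,0);q=ik(tcp(gp,o),o)
        if q is None: print(n,psi,None);continue
        q6b=q[5]+np.pi if q[5]<0 else q[5]-np.pi
        ok=(q[:5]>LO[:5]).all() and (q[:5]<HI[:5]).all()
        print(n,psi,q,'alt q6 %.2f'%q6b,ok)
show('cup',[.512,-.383,.042],range(-60,70,20))
show('block',[.494,.008,.05],[-106,-96,-86,-40,0,40,74,84,94])
show('floor',[.551,.2,.043],range(-180,180,30))
E
```

```text
[-0.8087 -0.05    1.919   0.6706  0.8193 -2.6829]
cup -60 [-0.5078  0.6173  2.1622  3.995   0.5029  1.1837] alt q6 -1.96 True
cup -40 [-0.7148  0.6117  2.2337  3.1165  0.4893  1.5812] alt q6 -1.56 True
cup -20 [-0.9236  0.6141  2.1958  2.2818  0.5319  1.9272] alt q6 -1.21 True
cup 0 [-1.0601  0.6312  2.0651  1.5828  0.6648  2.2257] alt q6 -0.92 True
cup 20 [-1.1126  0.6717  1.8818  1.1339  0.8879  2.3617] alt q6 -0.78 True
cup 40 [-1.1036  0.7308  1.6772  0.8591  1.1409  2.3704] alt q6 -0.77 True
cup 60 [-1.0556  0.7992  1.4716  0.6683  1.3886  2.3053] alt q6 -0.84 True
block -106 [ 0.3455  0.7065  1.7133 -0.6355  1.3103  0.9829] alt q6 -2.16 True
block -96 [ 0.3841  0.681   1.7967 -0.7303  1.2107  0.9505] alt q6 -2.19 True
block -86 [ 0.4156  0.6558  1.8857 -0.8394  1.106   0.9344] alt q6 -2.21 True
block -40 [0.3841 0.5897 2.332  4.4472 0.7037 1.2685] alt q6 -1.87 False
block 0 [-0.1404  0.6701  2.5969  3.0159  0.9097  1.5486] alt q6 -1.59 False
block 40 [-0.5896  0.5907  2.3497  1.6475  0.7491  1.8564] alt q6 -1.29 False
block 74 [-0.5855  0.6239  2.0164  0.9075  1.0267  2.136 ] a
[... 376 characters left out ...]
1.1083] alt q6 -2.03 True
floor -90 [ 0.6244  0.7958  1.4773 -0.6181  1.4291  0.8949] alt q6 -2.25 True
floor -60 [ 0.7017  0.7033  1.7617 -0.9105  1.0782  0.7962] alt q6 -2.35 True
floor -30 [0.6785 0.63   2.0599 4.8321 0.7266 0.9111] alt q6 -2.23 False
floor 0 [0.4682 0.6084 2.3002 3.7577 0.5851 1.381 ] alt q6 -1.76 True
floor 30 [0.0983 0.6109 2.3441 2.6149 0.6192 1.7031] alt q6 -1.44 False
floor 60 [-0.1358  0.6162  2.1509  1.5558  0.7137  2.1144] alt q6 -1.03 True
floor 90 [-0.1651  0.6753  1.8611  0.9509  1.0293  2.2848] alt q6 -0.86 True
floor 120 [-0.0857  0.7652  1.5666  0.6325  1.3749  2.2211] alt q6 -0.92 True
floor 150 [0.0433 0.8529 1.3181 0.3913 1.6638 2.0321] alt q6 -1.11 True
```

```bash
cat >> h.py <<'E'
def plan(p,Ro,q=None):
    s=sensors.state();C=R.from_rotvec(s['orientation'])
    print('shift cm',(np.array(p)-s['position'])*100,'turn deg',np.degrees((Ro*C.inv()).as_rotvec()),'q',s['joint_positions'],'goal q',ik(p,Ro),'t',s['time'])
E
python3 - <<'E'
from h import *
o=Rt(20,45,180);g=tcp([.512,-.383,.042],o);t=o.apply(ez)
plan(g-.13*t+[0,0,.12],Rt(12,45,95)); plan(g-.13*t,o); print(g,t)
E
```

```text
shift cm [ -6.882  -18.3853  -9.3081] turn deg [ 63.7144   2.3915 -55.8176] q [-0.8087 -0.0501  1.919   0.6706  0.8193 -2.6828] goal q [-1.283   0.3043  1.8004  0.8819  1.151  -1.8325] t 2.5
shift cm [ -6.882  -18.3853 -21.3081] turn deg [ 112.0497   16.5713 -117.8113] q [-0.8087 -0.0501  1.919   0.6706  0.8193 -2.6828] goal q [-1.2836  0.5128  1.8469  0.9274  1.0804 -0.6481] t 2.5
[ 0.5246 -0.3784  0.0286] [ 0.6645  0.2418 -0.7071]
```

Request:
apply_moves:
  increments: "0.9 0 0 0 30 0 -27; 0.9 0 0 0 30 0 -27; 0.9 0 0 0 30 0 -27; 0.9 -6.9 -18.4 -9.3 64 2.4 -56; 0.9 -6.9 -18.4 -9.3 64 2.4 -56; 0.9 -6.9 -18.4 -9.3 64 2.4 -56; 0.9 -6.9 -18.4 -9.3 64 2.4 -56; 0.9 -6.9 -18.4 -9.3 64 2.4 -56; 0.9 -6.9 -18.4 -9.3 64 2.4 -56; 0.9 -6.9 -18.4 -9.3 64 2.4 -56; 0.9 -6.9 -18.4 -9.3 64 2.4 -56; 0.9 -6.9 -18.4 -9.3 64 2.4 -56"

```text
time: 3.7
position: [0.4377, -0.4085, 0.2399]
orientation: [1.688, 1.904, 0.85]
contact_force: [-0.4, 0.4, 0.7]
grip_width: 0.951
finger_force: 0.0
```

Run:
```python
from h import *
o=Rt(20,45,180);g=tcp([.512,-.383,.042],o);t=o.apply(ez)
plan(g-.13*t,o)
```

```text
shift cm [  0.0524  -0.1379 -11.9391] turn deg [ 56.9848  16.4426 -52.7252] q [-1.284   0.3041  1.8041  0.8841  1.1507 -1.8339] goal q [-1.2836  0.5128  1.8469  0.9274  1.0804 -0.6481] t 3.7
```

Request:
apply_moves:
  increments: "0.9 0 0 -2 57 16.4 -52.7; 0.9 0 0 -2 57 16.4 -52.7; 0.9 0 0 -2 57 16.4 -52.7; 0.9 0 0 -2 57 16.4 -52.7; 0.9 0 0 -2 57 16.4 -52.7; 0.9 0 0 -2 57 16.4 -52.7; 0.9 0 0 -2 57 16.4 -52.7; 0.9 0 0 -2 57 16.4 -52.7; 0.9 0 -0.1 -11.9 57 16.4 -52.7; 0.9 0 -0.1 -11.9 57 16.4 -52.7; 0.9 0 -0.1 -11.9 57 16.4 -52.7; 0.9 0 -0.1 -11.9 57 16.4 -52.7"

```text
time: 4.9
position: [0.4384, -0.4086, 0.1215]
orientation: [-2.741, -0.482, -1.137]
contact_force: [0.1, 0.1, 0.3]
grip_width: 0.947
finger_force: 0.0
```

Run:
```python
from h import *
o=Rt(20,45,180);g=tcp([.512,-.383,.042],o)
plan(g,o)
im=read_camera("top")[...,::-1];s=read_camera("scene")[...,::-1]
a=cv2.resize(im[160:280,250:440],(800,505),interpolation=cv2.INTER_CUBIC)[:300]
cv2.imwrite("pics/pre.png",np.vstack([cv2.resize(im[170:245,270:420],(600,300),interpolation=cv2.INTER_CUBIC),cv2.resize(s[150:250,80:280],(600,300),interpolation=cv2.INTER_CUBIC)]))
```

```text
shift cm [ 8.6274  3.0195 -9.2966] turn deg [-0.1575  0.0508  0.0082] q [-1.2835  0.5116  1.8473  0.9276  1.0831 -0.6459] goal q [-1.1126  0.6717  1.8818  1.1339  0.8879 -0.7799] t 4.9
```

View pics/pre.png

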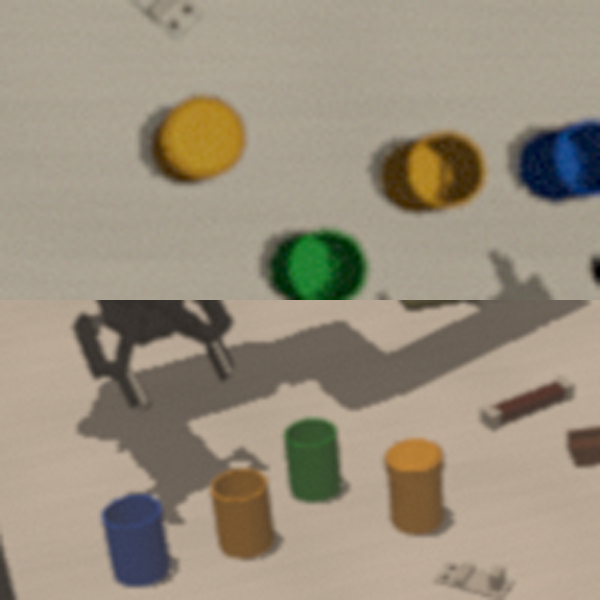

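The pre-grasp shows the open brass cup at crop top (432,170), clear of blue and green, with the fingertips coming in over it between (140,400) and (225,370).

Request:
apply_moves:
  increments: "0.9 2.9 1 -3.1 0 0 0; 0.9 5.8 2 -6.2 0 0 0; 0.9 8.6 3 -9.3 0 0 0; 0.9 8.6 3 -9.3 0 0 0; 0.9 8.6 3 -9.3 0 0 0; -0.5 8.6 3 -9.3 0 0 0; -0.5 8.6 3 -9.3 0 0 0; -0.5 8.6 3 -9.3 0 0 0; -0.5 8.6 3 -9.3 0 0 0; -0.5 8.6 3 -9.3 0 0 0; -0.5 8.6 3 -9.3 0 0 0; -0.5 8.6 3 -9.3 0 0 0"

```text
time: 6.2
position: [0.5239, -0.3814, 0.0312]
orientation: [-2.745, -0.48, -1.143]
contact_force: [-2.5, -0.1, 6.1]
grip_width: 0.625
finger_force: 61.9
```

```bash
cat >> h.py <<'E'
from scipy.spatial.transform import Slerp
def check(p1,o1,n=9):
    s=sensors.state();o0=R.from_rotvec(s['orientation']);S=Slerp([0,1],R.concatenate([o0,o1]))
    Q=[ik(s['position']+a*(np.array(p1)-s['position']),S(a)) for a in np.linspace(0,1,n)]
    for q in Q: print(q, '' if (q>LO).all() and (q<HI).all() else 'LIMIT')
E
python3 - <<'E'
from h import *
up=sensors.state()['position']+[-.05,.1,.2]
o=Rt(-96.5,45,0); g=tcp([.494,.008,.05],o)
plan(up,Rt(60,45,180)); check(g+[0,0,.15],o); plan(g+[0,0,.15],o)
E
```

```text
shift cm [-5. 10. 20.] turn deg [ 0.0047  0.2321 40.225 ] q [-1.1173  0.669   1.8795  1.1342  0.8912 -0.779 ] goal q [-1.0469  0.4549  1.5652  0.6593  1.5819 -0.6757] t 6.2
[-1.1173  0.6687  1.88    1.1344  0.8911 -0.7793] 
[-0.9858  0.5406  1.9216  0.9533  0.7517 -0.6529] 
[-0.8195  0.43    1.9425  0.6726  0.6436 -0.4038] 
[-0.6204  0.3482  1.9407  0.2847  0.6127 -0.0327] 
[-0.3992  0.3046  1.917  -0.0966  0.6931  0.3369] 
[-0.1741  0.3017  1.8745 -0.3598  0.8597  0.5841] 
[ 0.0368  0.3347  1.8179 -0.5155  1.0627  0.7098] 
[ 0.2228  0.3936  1.7527 -0.6098  1.2689  0.7523] 
[ 0.3823  0.4679  1.6846 -0.6759  1.4631  0.7389] 
shift cm [-3.1453 37.6075 15.5382] turn deg [-73.6737  58.4707  49.3984] q [-1.1173  0.669   1.8795  1.1342  0.8912 -0.779 ] goal q [ 0.3823  0.4679  1.6846 -0.6759  1.4631  0.7389] t 6.2
```

Request:
apply_moves:
  increments: "-0.5 0 0 5 0 0 0; -0.5 0 0 10 0 0 0; -0.5 0 0 15 0 0 0; -0.5 0 0 20 0 0 0; -0.5 -3 37.6 20 -73.7 58.5 49.4; -0.5 -3 37.6 20 -73.7 58.5 49.4; -0.5 -3 37.6 20 -73.7 58.5 49.4; -0.5 -3 37.6 20 -73.7 58.5 49.4; -0.5 -3 37.6 20 -73.7 58.5 49.4; -0.5 -3 37.6 20 -73.7 58.5 49.4; -0.5 -3 37.6 20 -73.7 58.5 49.4; -0.5 -3 37.6 20 -73.7 58.5 49.4"

```text
time: 7.4
position: [0.4931, -0.0027, 0.2307]
orientation: [2.472, 1.409, -0.111]
contact_force: [0.6, -0.1, -3.8]
grip_width: 0.629
finger_force: 64.2
```

Run:
```python
from h import *
o=Rt(-96.5,45,0); g=tcp([.494,.008,.05],o)
plan(g+[0,0,.10],o);check(g+[0,0,.10],o,5)
```

```text
shift cm [-0.0586 -0.2679 -9.4088] turn deg [-27.3144  21.5067  18.5931] q [ 0.1333  0.1846  1.7291 -0.3239  1.2064  0.7813] goal q [ 0.3823  0.5331  1.7297 -0.6865  1.3773  0.8092] t 7.4
[ 0.1333  0.1846  1.7291 -0.3239  1.2064  0.7814] 
[ 0.205   0.2646  1.7231 -0.4263  1.2529  0.7948] 
[ 0.27    0.3496  1.7217 -0.5198  1.2969  0.8028] 
[ 0.329   0.4392  1.7242 -0.6061  1.3383  0.8072] 
[ 0.3823  0.5331  1.7297 -0.6865  1.3773  0.8092]
```

Request:
apply_moves:
  increments: "-0.5 0 0.7 -3 -27.3 21.5 18.6; -0.5 0 0.7 -3 -27.3 21.5 18.6; -0.5 0 0.7 -3 -27.3 21.5 18.6; -0.5 0 0.7 -6 -27.3 21.5 18.6; -0.5 0 0.7 -9.4 -27.3 21.5 18.6; -0.5 0 0.7 -9.4 -27.3 21.5 18.6; -0.5 0 0.7 -9.4 -27.3 21.5 18.6"

```text
time: 8.1
position: [0.4934, 0.0027, 0.1345]
orientation: [1.878, 1.671, -0.779]
contact_force: [1.1, -0.0, -1.7]
grip_width: 0.625
finger_force: 64.2
```

Run:
```python
from h import *
o=Rt(-96.5,45,0); g=tcp([.495,.017,.05],o)
plan(g,o)
im=read_camera("top")[...,::-1];s=read_camera("scene")[...,::-1]
cv2.imwrite("pics/pre2.png",np.vstack([cv2.resize(im[180:260,180:340],(600,300),interpolation=cv2.INTER_CUBIC),cv2.resize(s[140:220,210:370],(600,300),interpolation=cv2.INTER_CUBIC)]))
for z in (.074,): print([(proj("top",p)-[180,180])*3.75 for p in ([.494,.008,z],[.498,.043,z],[.490,-.027,z])])
```

```text
shift cm [ 0.0045  0.0927 -9.7963] turn deg [-0.1572 -0.1994  0.2618] q [ 0.3918  0.5411  1.717  -0.675   1.388   0.8113] goal q [ 0.3959  0.6857  1.7808 -0.7149  1.2276  0.9528] t 8.1
[array([217.1524, 147.2862]), array([168.8744, 142.0463]), array([265.4914, 152.5328])]
```

View pics/pre2.png

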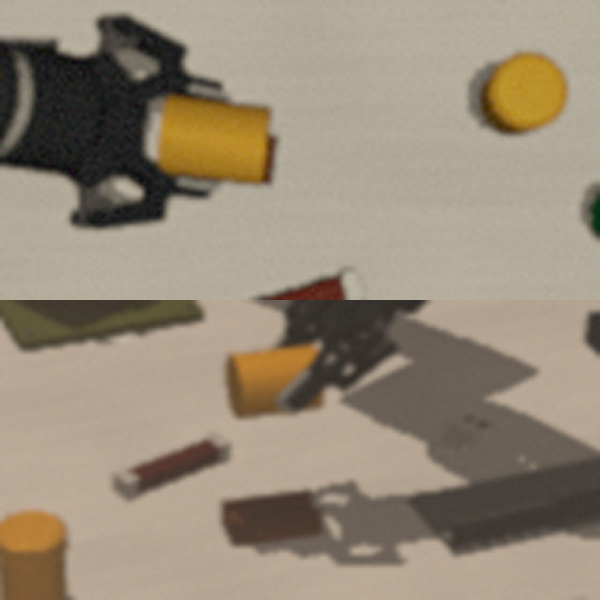

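The cup is held level above the block: bottom end at crop (270,145), mouth end at (158,135), in line with the groove. Lowering now.

Request:
apply_moves:
  increments: "-0.5 0 0.1 -4.5 0 0 0; -0.5 0 0.1 -8.5 0 0 0; -0.5 0 0.1 -9 0 0 0; -0.5 0 0.1 -9.2 0 0 0; -0.5 0 0.1 -9.2 0 0 0"

```text
time: 8.7
position: [0.4952, 0.0042, 0.0448]
orientation: [1.878, 1.669, -0.772]
contact_force: [0.9, 0.7, -2.2]
grip_width: 0.624
finger_force: 64.3
```

Request:
apply_moves:
  increments: "-0.5 0 0 -0.3 0 0 0; -0.5 0 0 -0.5 0 0 0; -0.5 0 0 -0.5 0 0 0"

```text
time: 9.0
position: [0.4942, 0.0046, 0.0379]
orientation: [1.877, 1.672, -0.775]
contact_force: [0.1, 0.6, -1.4]
grip_width: 0.62
finger_force: 64.3
```

Request:
apply_moves:
  increments: "-0.5 0 0 -0.2 0 0 0; -0.5 0 0 -0.2 0 0 0; -0.5 0 0 -0.2 0 0 0"

```text
time: 9.3
position: [0.4937, 0.0042, 0.0358]
orientation: [1.876, 1.672, -0.778]
contact_force: [-1.3, 0.9, 3.4]
grip_width: 0.625
finger_force: 64.5
```

Request:
apply_moves:
  increments: "-0.5 0 0 -0.2 0 0 0; -0.5 0 0 -0.2 0 0 0; -0.5 0 0 -0.2 0 0 0"

```text
time: 9.6
position: [0.4932, 0.0038, 0.0352]
orientation: [1.875, 1.67, -0.78]
contact_force: [-3.0, 4.0, 12.2]
grip_width: 0.62
finger_force: 65.2
```

Request:
apply_moves:
  increments: "0.9 0 0 0 0 0 0; 0.9 0 0 0 0 0 0; 0.9 0 0 0 0 0 0; 0.9 0 0 0 0 0 0; 0.9 0 0 0 0 0 0; 0.9 0.4 3.5 3.5 0 0 0; 0.9 0.8 7 7 0 0 0; 0.9 1.2 10.5 10.6 0 0 0; 0.9 1.2 10.5 15 0 0 0; 0.9 1.2 10.5 18 0 0 0; 0.9 1.2 10.5 18 0 0 0"

```text
time: 10.7
position: [0.5078, 0.1106, 0.2174]
orientation: [1.879, 1.67, -0.766]
contact_force: [0.3, 0.4, 0.3]
grip_width: 0.946
finger_force: 0.0
```

Run:
```python
from h import *
o=Rt(83.5,45,180); g=tcp([.494,.008,.05],o);t=o.apply(ez);print(t)
pre=g-.13*t+[0,0,.06]
plan(pre,o);check(pre,o,7)
im=read_camera("top")[...,::-1];s=read_camera("scene")[...,::-1]
cv2.imwrite("pics/rest.png",np.vstack([cv2.resize(im[180:260,180:340],(600,300),interpolation=cv2.INTER_CUBIC),cv2.resize(s[160:240,210:370],(600,300),interpolation=cv2.INTER_CUBIC)]))
print([(proj("top",p)-[180,180])*3.75 for p in ([.494,.008,.072],[.498,.043,.048],[.490,-.027,.048])])
```

```text
[ 0.08    0.7026 -0.7071]
shift cm [ -2.2715 -18.0607  -2.8891] turn deg [ 89.0467 -10.0188   0.3102] q [ 0.5385  0.5137  1.4892 -0.5963  1.6583  0.7649] goal q [-0.7032  0.445   1.7237  0.6301  1.4977 -0.8111] t 10.7
[ 0.5385  0.5136  1.4894 -0.5963  1.6582  0.765 ] 
[ 0.3934  0.3798  1.5757 -0.4515  1.4655  0.6226] 
[ 0.1961  0.2757  1.6511 -0.2549  1.3011  0.3911] 
[-0.0466  0.2223  1.7077  0.0035  1.2094  0.0677] 
[-0.3026  0.2356  1.7399  0.276   1.2278 -0.2892] 
[-0.5293  0.3155  1.7448  0.4906  1.3398 -0.5927] 
[-0.7032  0.445   1.7237  0.6301  1.4977 -0.8111] 
[array([217.3241, 147.4808]), array([172.3223, 144.6512]), array([266.3967, 154.8645])]
```

View pics/rest.png

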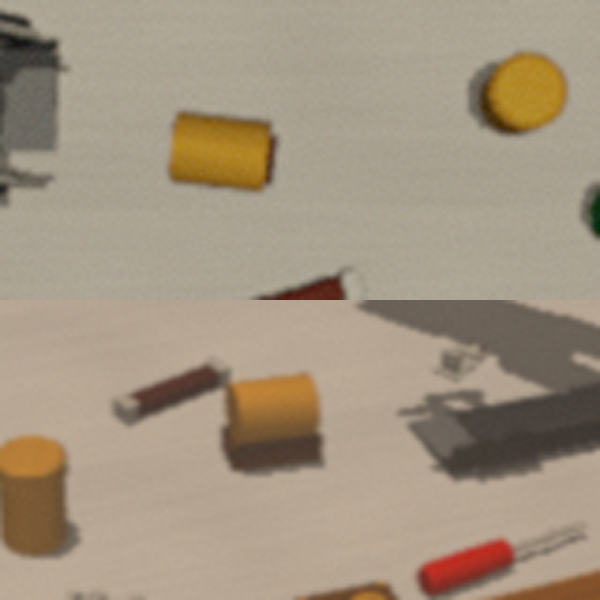

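The cup rests lengthwise on the block, centred at crop (220,151), with the mouth toward +y. Next I regrasp from the other side.

Request:
apply_moves:
  increments: "0.9 -2.3 -18.5 -2.9 89 -10 0.3; 0.9 -2.3 -18.5 -2.9 89 -10 0.3; 0.9 -2.3 -18.5 -2.9 89 -10 0.3; 0.9 -2.3 -18.5 -2.9 89 -10 0.3; 0.9 -2.3 -18.5 -2.9 89 -10 0.3; 0.9 -2.3 -18.5 -2.9 89 -10 0.3; 0.9 -2.3 -18.5 -2.9 89 -10 0.3; 0.9 -2.3 -18.5 -2.9 89 -10 0.3; 0.9 -2.3 -18.5 -2.9 89 -10 0.3; 0.9 -2.3 -18.5 -2.9 89 -10 0.3; 0.9 -2.3 -18.5 -2.9 89 -10 0.3; 0.9 -2.3 -18.5 -2.9 89 -10 0.3"

```text
time: 12.0
position: [0.4816, -0.0771, 0.181]
orientation: [-1.87, -1.668, -0.766]
contact_force: [-0.7, -0.2, -0.3]
grip_width: 0.948
finger_force: 0.0
```

Run:
```python
from h import *
o=Rt(83.5,45,180); g=tcp([.4927,.002,.0486],o);t=o.apply(ez)
plan(g-.1*t,o);plan(g,o);check(g,o,4)
```

```text
shift cm [ 0.4577  2.2182 -7.5092] turn deg [-0.0193 -0.4785 -0.1517] q [-0.7137  0.4588  1.7223  0.6191  1.4976 -0.8209] goal q [-0.6811  0.5531  1.8131  0.6611  1.3297 -0.9175] t 12.0
shift cm [  1.2581   9.2438 -14.5803] turn deg [-0.0193 -0.4785 -0.1517] q [-0.7137  0.4588  1.7223  0.6191  1.4976 -0.8209] goal q [-0.5665  0.6487  1.923   0.7804  1.1281 -1.0041] t 12.0
[-0.7137  0.4586  1.7226  0.6191  1.4975 -0.821 ] 
[-0.6673  0.51    1.8005  0.6568  1.3705 -0.8709] 
[-0.6183  0.5736  1.8676  0.7096  1.2462 -0.9308] 
[-0.5665  0.6487  1.923   0.7804  1.1281 -1.0041]
```

Request:
apply_moves:
  increments: "0.9 0.4 2.2 -4 0 -0.5 0; 0.9 0.4 2.2 -7.5 0 -0.5 0; 0.9 0.4 2.2 -7.5 0 -0.5 0; 0.9 0.8 5.7 -11 0 -0.5 0; 0.9 1.2 9.2 -14.6 0 -0.5 0; 0.9 1.2 9.2 -14.6 0 -0.5 0; 0.9 1.2 9.2 -14.6 0 -0.5 0; -0.5 1.2 9.2 -14.6 0 -0.5 0; -0.5 1.2 9.2 -14.6 0 -0.5 0; -0.5 1.2 9.2 -14.6 0 -0.5 0; -0.5 1.2 9.2 -14.6 0 -0.5 0; -0.5 1.2 9.2 -14.6 0 -0.5 0"

```text
time: 13.2
position: [0.4941, 0.0161, 0.0401]
orientation: [-1.866, -1.684, -0.778]
contact_force: [-4.3, -1.3, 6.4]
grip_width: 0.622
finger_force: 61.6
```

Request:
apply_moves:
  increments: "-0.5 0 0 0 0 0 0; -0.5 0 0 0 0 0 0; -0.5 0 0 5 0 0 0; -0.5 0 0 10 0 0 0; -0.5 0 0 15 0 0 0; -0.5 0 0 18 0 0 0; -0.5 0 0 18 0 0 0"

```text
time: 13.9
position: [0.4973, 0.0144, 0.2229]
orientation: [-1.872, -1.694, -0.784]
contact_force: [0.4, 0.3, -2.7]
grip_width: 0.615
finger_force: 64.1
```

Run:
```python
from h import *
p=sensors.state()['position']
plan(p+[.03,.08,.0],Rt(86,45,265));check(p+[.03,.08,0],Rt(86,45,265),4)
```

```text
shift cm [3. 8. 0.] turn deg [  6.3102  60.2748 -58.5189] q [-0.5637  0.3551  1.7654  0.694   1.4514 -0.7059] goal q [-0.3966  0.371   1.7447  0.7476  1.3976  0.8781] t 13.9
[-0.5637  0.355   1.7656  0.694   1.4513 -0.7059] 
[-0.5042  0.3558  1.7604  0.7074  1.4302 -0.1725] 
[-0.4482  0.3619  1.7524  0.7247  1.4136  0.3561] 
[-0.3966  0.371   1.7447  0.7476  1.3976  0.8781]
```

Request:
apply_moves:
  increments: "-0.5 3 8 0 6.3 60.3 -58.5; -0.5 3 8 0 6.3 60.3 -58.5; -0.5 3 8 0 6.3 60.3 -58.5; -0.5 3 8 0 6.3 60.3 -58.5; -0.5 3 8 0 6.3 60.3 -58.5; -0.5 3 8 0 6.3 60.3 -58.5; -0.5 3 8 0 6.3 60.3 -58.5; -0.5 3 8 0 6.3 60.3 -58.5; -0.5 3 8 0 6.3 60.3 -58.5; -0.5 3 8 0 6.3 60.3 -58.5; -0.5 3 8 0 6.3 60.3 -58.5"

```text
time: 15.0
position: [0.5246, 0.0957, 0.2173]
orientation: [-2.349, -0.009, -0.077]
contact_force: [0.1, -0.9, -2.5]
grip_width: 0.617
finger_force: 64.2
```

Run:
```python
from h import *
o=Rt(89,45,360); g=tcp([.546,.205,.048],o)
plan(g+[0,0,.12],o);check(g+[0,0,.12],o,4)
```

```text
shift cm [ 2.1659 12.2762 -6.2688] turn deg [  2.7174  66.8034 -63.8052] q [-0.401   0.3765  1.7612  0.7573  1.386   0.867 ] goal q [-0.1588  0.4701  1.7992  0.8576  1.1827  2.5306] t 15.0
[-0.401   0.3764  1.7614  0.7573  1.3859  0.8669] 
[-0.3168  0.3988  1.7835  0.7845  1.3083  1.4276] 
[-0.2352  0.4308  1.7948  0.8167  1.2415  1.9837] 
[-0.1588  0.4701  1.7992  0.8576  1.1827  2.5306]
```

Request:
apply_moves:
  increments: "-0.5 2.1 12.3 -3 2.7 66.8 -63.8; -0.5 2.1 12.3 -3 2.7 66.8 -63.8; -0.5 2.1 12.3 -3 2.7 66.8 -63.8; -0.5 2.1 12.3 -3 2.7 66.8 -63.8; -0.5 2.1 12.3 -3 2.7 66.8 -63.8; -0.5 2.1 12.3 -3 2.7 66.8 -63.8; -0.5 2.1 12.3 -3 2.7 66.8 -63.8; -0.5 2.1 12.3 -3 2.7 66.8 -63.8; -0.5 2.1 12.3 -6.3 2.7 66.8 -63.8; -0.5 2.1 12.3 -6.3 2.7 66.8 -63.8; -0.5 2.1 12.3 -6.3 2.7 66.8 -63.8; -0.5 2.1 12.3 -6.3 2.7 66.8 -63.8"

```text
time: 16.2
position: [0.5458, 0.2189, 0.1543]
orientation: [-1.745, 1.771, 0.719]
contact_force: [-0.3, -0.0, -2.0]
grip_width: 0.619
finger_force: 64.2
```

Run:
```python
from h import *
o=Rt(89,45,360); g=tcp([.546,.205,.048],o)
plan(g,o)
im=read_camera("top")[...,::-1];s=read_camera("scene")[...,::-1]
cv2.imwrite("pics/rack.png",np.vstack([cv2.resize(im[150:240,70:250],(600,300),interpolation=cv2.INTER_CUBIC),cv2.resize(s[120:220,280:480],(600,300),interpolation=cv2.INTER_CUBIC)]))
```

```text
shift cm [  0.0454  -0.0472 -11.9779] turn deg [ 0.0655  0.1397 -0.1158] q [-0.1576  0.4695  1.8002  0.8575  1.1808  2.5281] goal q [-0.1588  0.6606  1.8816  0.9686  1.015   2.2883] t 16.2
```

View pics/rack.png

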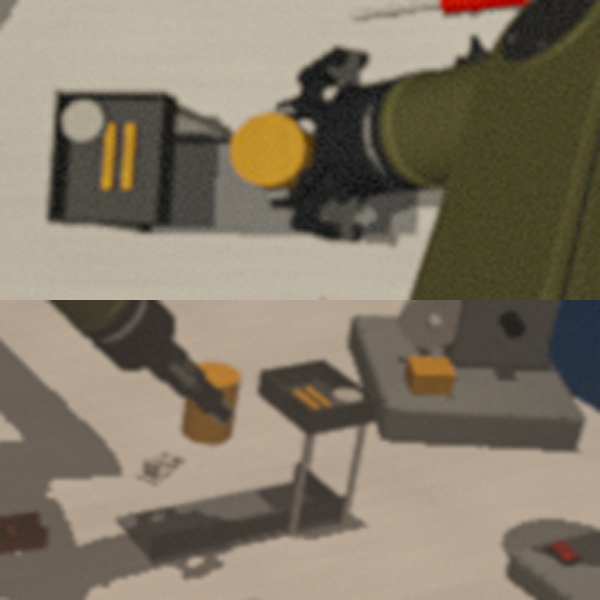

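The cup hangs mouth down over the open floor at crop top (270,150), clear of the shelf, whose near edge is at crop x 175. I'll put it down 19 mm nearer the front so the fingers clear the back wall.

Request:
apply_moves:
  increments: "-0.5 -1.9 0 -4 0 0 0; -0.5 -1.9 0 -8 0 0 0; -0.5 -1.9 0 -10.5 0 0 0; -0.5 -1.9 0 -11.2 0 0 0; -0.5 -1.9 0 -11.2 0 0 0; -0.5 -1.9 0 -11.2 0 0 0"

```text
time: 16.9
position: [0.5278, 0.2195, 0.0443]
orientation: [-1.744, 1.769, 0.718]
contact_force: [1.0, 0.2, -2.9]
grip_width: 0.617
finger_force: 64.2
```

Request:
apply_moves:
  increments: "-0.5 0 0 -0.3 0 0 0; -0.5 0 0 -0.3 0 0 0; -0.5 0 0 -0.3 0 0 0"

```text
time: 17.2
position: [0.5273, 0.2194, 0.0411]
orientation: [-1.744, 1.77, 0.718]
contact_force: [-0.3, -0.0, -2.7]
grip_width: 0.619
finger_force: 64.2
```

Request:
apply_moves:
  increments: "-0.5 0 0 -0.3 0 0 0; -0.5 0 0 -0.3 0 0 0; -0.5 0 0 -0.3 0 0 0"

```text
time: 17.5
position: [0.5269, 0.2195, 0.0373]
orientation: [-1.744, 1.772, 0.72]
contact_force: [0.3, -0.6, -2.1]
grip_width: 0.621
finger_force: 64.2
```

Request:
apply_moves:
  increments: "-0.5 0 0 -0.3 0 0 0; -0.5 0 0 -0.3 0 0 0; -0.5 0 0 -0.3 0 0 0"

```text
time: 17.8
position: [0.5271, 0.2198, 0.0352]
orientation: [-1.742, 1.77, 0.721]
contact_force: [-1.4, -1.6, 5.9]
grip_width: 0.617
finger_force: 64.6
```

Request:
apply_moves:
  increments: "-0.5 0 0 -0.2 0 0 0; -0.5 0 0 -0.2 0 0 0; -0.5 0 0 -0.2 0 0 0"

```text
time: 18.1
position: [0.5271, 0.2201, 0.0351]
orientation: [-1.741, 1.768, 0.722]
contact_force: [-4.1, -6.5, 16.7]
grip_width: 0.621
finger_force: 65.5
```

Request:
apply_moves:
  increments: "0.46 0 0 0.1 0 0 0; 0.46 0 0 0.2 0 0 0; 0.46 0 0 0.2 0 0 0; 0.46 0 0 0.2 0 0 0; 0.46 0 -2 2.2 0 0 0; 0.46 0 -4 4.2 0 0 0; 0.46 0 -7 7.2 0 0 0; 0.46 0 -9 9.2 0 0 0; -1 0 -9 9.2 0 0 0; -1 -6 -9 9.2 0 0 0; -1 -6 -9 9.2 0 0 0; -1 -6 -9 9.2 0 0 0"

```text
time: 19.3
position: [0.4636, 0.1308, 0.1238]
orientation: [-1.743, 1.773, 0.726]
contact_force: [0.1, 0.3, -0.3]
grip_width: 0.045
finger_force: 0.0
```

Run:
```python
from h import *
s=sensors.state();print(s['position'],s['grip_width'])
im=read_camera("top")[...,::-1];s=read_camera("scene")[...,::-1]
cv2.imwrite("pics/rack2.png",np.vstack([cv2.resize(im[150:240,70:250],(600,300),interpolation=cv2.INTER_CUBIC),cv2.resize(s[120:220,280:480],(600,300),interpolation=cv2.INTER_CUBIC)]))
print((proj("top",[.527,.207,.076])-[70,150])*3.333)
```

```text
[0.4636 0.1308 0.1238] 0.045339549968335
[316.1165 191.76  ]
```

View pics/rack2.png

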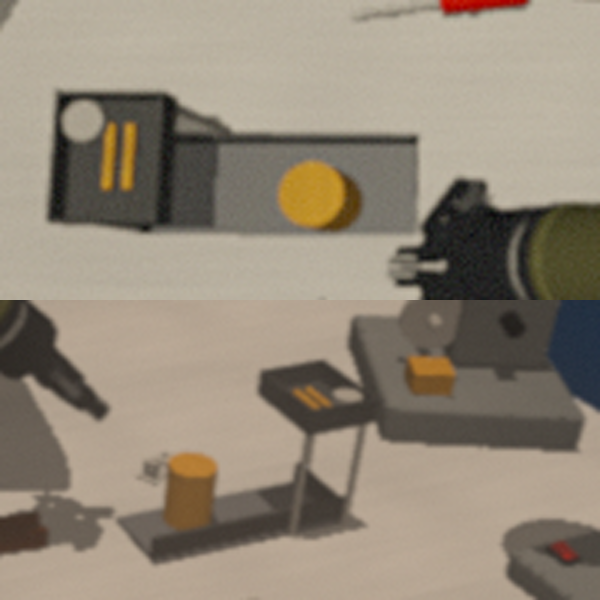

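The cup stands mouth down on the open floor at crop (312,193). Next I push it to the back wall with the shut fingers.

Request:
apply_moves:
  increments: "-1 0 4.4 -4.4 0 0 0; -1 0 8.8 -8.8 0 0 0; -1 0 8.8 -8.8 0 0 0; -1 0.7 8.8 -8.8 0 0 0; -1 1.4 8.8 -8.8 0 0 0; -1 2 8.8 -8.8 0 0 0; -1 2.6 8.8 -8.8 0 0 0; -1 3.2 8.8 -8.8 0 0 0; -1 3.6 8.8 -8.8 0 0 0; -1 4 8.8 -8.8 0 0 0; -1 4.2 8.8 -8.8 0 0 0; -1 4.2 8.8 -8.8 0 0 0"

```text
time: 20.6
position: [0.5092, 0.2173, 0.0363]
orientation: [-1.744, 1.771, 0.719]
contact_force: [-0.8, 0.2, -0.4]
grip_width: 0.002
finger_force: 0.2
```

Request:
apply_moves:
  increments: "-1 0.4 0 0 0 0 0; -1 0.4 0 0 0 0 0; -1 0.4 0 0 0 0 0"

```text
time: 20.9
position: [0.5123, 0.2176, 0.0362]
orientation: [-1.744, 1.771, 0.721]
contact_force: [-3.1, -0.1, 0.0]
grip_width: 0.004
finger_force: 1.1
```

Request:
apply_moves:
  increments: "-1 0.4 0 0 0 0 0; -1 0.4 0 0 0 0 0; -1 0.4 0 0 0 0 0"

```text
time: 21.2
position: [0.5127, 0.2186, 0.0365]
orientation: [-1.746, 1.77, 0.729]
contact_force: [-9.1, -0.9, 4.0]
grip_width: -0.008
finger_force: 3.9
```

Request:
apply_moves:
  increments: "-1 -2 0 0 0 0 0; -1 -2 -5 2 0 0 0; -1 -2 -9 5 0 0 0; -1 3.3 -10 5 0 0 0; -1 3.3 -10 5 0 0 0; -1 3.3 -9 2 0 0 0; -1 3.3 -8 -0.2 0 0 0; -1 3.3 -8 -0.2 0 0 0; -1 3.3 -8 -0.2 0 0 0"

```text
time: 22.1
position: [0.55, 0.1378, 0.0342]
orientation: [-1.743, 1.772, 0.721]
contact_force: [-0.4, -0.1, 0.1]
grip_width: -0.002
finger_force: 0.0
```

Request:
apply_moves:
  increments: "-1 0 2 0 0 0 0; -1 0 3.5 0 0 0 0; -1 0.1 5 0 0 0 0; -1 0.1 6.2 0 0 0 0; -1 0.1 7.4 0 0 0 0; -1 0.1 8.6 0 0 0 0; -1 0.2 9.8 0 0 0 0; -1 0.2 11 0 0 0 0; -1 0.2 12.2 0 0 0 0; -1 0.2 13.4 0 0 0 0; -1 0.2 14.2 0 0 0 0; -1 0.2 14.8 0 0 0 0"

```text
time: 23.3
position: [0.5516, 0.2864, 0.0342]
orientation: [-1.744, 1.771, 0.72]
contact_force: [0.0, -1.2, 0.5]
grip_width: -0.003
finger_force: 0.8
```

Request:
apply_moves:
  increments: "-1 0 0.4 0 0 0 0; -1 0 0.8 0 0 0 0; -1 0 0.8 0 0 0 0"

```text
time: 23.6
position: [0.5518, 0.2938, 0.0343]
orientation: [-1.744, 1.771, 0.72]
contact_force: [0.3, -0.1, -0.2]
grip_width: -0.001
finger_force: 0.0
```

Request:
apply_moves:
  increments: "-1 0 0.4 0 0 0 0; -1 0 0.8 0 0 0 0; -1 0 0.8 0 0 0 0"

```text
time: 23.9
position: [0.5519, 0.3018, 0.0343]
orientation: [-1.744, 1.771, 0.72]
contact_force: [-0.1, 0.1, 0.2]
grip_width: 0.001
finger_force: 0.0
```

Request:
apply_moves:
  increments: "-1 0 0.3 0 0 0 0; -1 0 0.5 0 0 0 0; -1 0 0.5 0 0 0 0"

```text
time: 24.2
position: [0.5519, 0.3067, 0.0343]
orientation: [-1.744, 1.771, 0.72]
contact_force: [0.1, 0.3, 0.0]
grip_width: 0.0
finger_force: 0.1
```

Run:
```python
from h import *
s=read_camera("scene")[...,::-1]
cv2.imwrite("scene_now.png",s)
cv2.imwrite("pics/bay.png",cv2.resize(s[130:220,310:430],(800,600),interpolation=cv2.INTER_CUBIC))
for n,p in (("cup top home",[.551,.340,.076]),("tcp",sensors.state()['position'])): print(n,(proj("scene",p)-[310,130])*6.667)
```

```text
cup top home [476.6193 270.44  ]
tcp [408.9497 355.075 ]
```

View pics/bay.png

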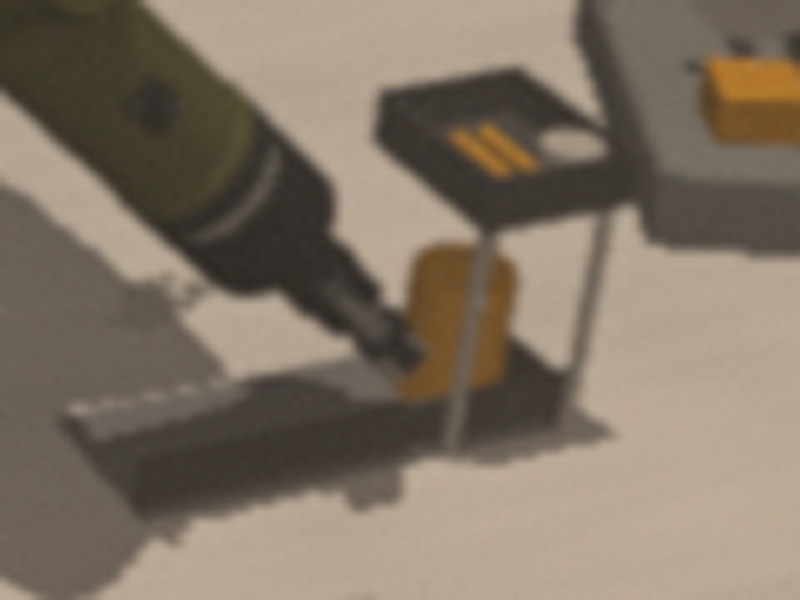

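The cup stands under the shelf with its top centre at about crop (465,265). Home projects to (477,270), so there are a few mm to go.

Request:
apply_moves:
  increments: "-1 0 0.3 0 0 0 0; -1 0 0.5 0 0 0 0; -1 0 0.5 0 0 0 0"

```text
time: 24.55
position: [0.552, 0.3113, 0.0343]
orientation: [-1.744, 1.771, 0.719]
contact_force: [-0.7, -3.1, 1.3]
grip_width: -0.001
finger_force: 1.6
```

Request:
apply_moves:
  increments: "-1 0 0.3 0 0 0 0; -1 0 0.5 0 0 0 0; -1 0 0.5 0 0 0 0"

```text
time: 24.85
position: [0.5558, 0.3125, 0.0344]
orientation: [-1.743, 1.774, 0.707]
contact_force: [1.3, -21.7, 8.0]
grip_width: -0.004
finger_force: 11.1
```

Request:
apply_moves:
  increments: "-1 0 -3 0 0 0 0; -1 0 -5 0.2 0 0 0; -1 -4 -5 0.2 0 0 0; -1 -7.7 -5 0.2 0 0 0; -1 -7.7 -5 0.2 0 0 0; -1 -7.7 -2 0.2 0 0 0; -1 -7.7 0.9 0.2 0 0 0; -1 -7.7 0.9 0.2 0 0 0; -1 -6 0.9 0.2 0 0 0; -1 -5 0.9 0.2 0 0 0; -1 -4.4 0.9 0.2 0 0 0; -1 -4.4 0.9 0.2 0 0 0"

```text
time: 26.05
position: [0.5094, 0.325, 0.0363]
orientation: [-1.743, 1.771, 0.718]
contact_force: [-0.3, 0.7, 0.1]
grip_width: 0.003
finger_force: 0.0
```

Request:
apply_moves:
  increments: "-1 0.3 0 0 0 0 0; -1 0.3 0 0 0 0 0; -1 0.3 0 0 0 0 0"

```text
time: 26.35
position: [0.5105, 0.3253, 0.0363]
orientation: [-1.744, 1.772, 0.72]
contact_force: [-0.5, 0.2, -1.8]
grip_width: -0.001
finger_force: 0.0
```

Request:
apply_moves:
  increments: "-1 0.3 0 0 0 0 0; -1 0.3 0 0 0 0 0; -1 0.3 0 0 0 0 0"

```text
time: 26.65
position: [0.5136, 0.3252, 0.0362]
orientation: [-1.744, 1.772, 0.72]
contact_force: [-1.5, -3.1, -0.1]
grip_width: 0.002
finger_force: 1.3
```

Request:
apply_moves:
  increments: "-1 0.3 0 0 0 0 0; -1 0.3 0 0 0 0 0; -1 0.3 0 0 0 0 0"

```text
time: 26.95
position: [0.5168, 0.325, 0.0361]
orientation: [-1.744, 1.772, 0.719]
contact_force: [-1.7, -5.0, 1.5]
grip_width: 0.002
finger_force: 2.1
```

Request:
apply_moves:
  increments: "-1 0.3 0 0 0 0 0; -1 0.3 0 0 0 0 0; -1 0.3 0 0 0 0 0"

```text
time: 27.25
position: [0.5193, 0.3245, 0.0359]
orientation: [-1.745, 1.773, 0.719]
contact_force: [-3.4, -8.2, 2.3]
grip_width: 0.005
finger_force: 3.7
```

Request:
apply_moves:
  increments: "-1 -2 0 0 0 0 0; -1 -2.5 0 0 0 0 0; -1 -2.5 1.6 0 0 0 0; -1 -2.5 1.6 0 0 0 0; -1 -1.5 1.6 0 0 0 0; -1 -1 1.6 0 0 0 0; -1 -0.8 1.6 0 0 0 0; -1 -0.8 1.6 0 0 0 0"

```text
time: 28.05
position: [0.5125, 0.3411, 0.0362]
orientation: [-1.743, 1.772, 0.72]
contact_force: [0.1, -0.4, 0.3]
grip_width: 0.001
finger_force: 0.1
```

Request:
apply_moves:
  increments: "-1 0.4 0 0 0 0 0; -1 0.4 0 0 0 0 0; -1 0.4 0 0 0 0 0"

```text
time: 28.35
position: [0.5128, 0.3415, 0.0362]
orientation: [-1.746, 1.772, 0.726]
contact_force: [-6.6, -2.8, 3.3]
grip_width: -0.003
finger_force: 3.1
```

Request:
apply_moves:
  increments: "-1 0.4 0 0 0 0 0; -1 0.4 0 0 0 0 0; -1 0.4 0 0 0 0 0"

```text
time: 28.65
position: [0.5131, 0.3417, 0.0363]
orientation: [-1.749, 1.771, 0.733]
contact_force: [-12.1, -6.0, 7.8]
grip_width: -0.0
finger_force: 6.1
```

Request:
apply_moves:
  increments: "-1 -2 0 0 0 0 0; -1 -4 0 0 0 0 0; -1 -4 -5 1 0 0 0; -1 -4 -10 4 0 0 0; -1 -4 -15 9 0 0 0; -1 -4 -20 14 0 0 0; -1 -4 -25 19 0 0 0; -1 -4 -25 19 0 0 0"

```text
time: 29.45
position: [0.48, 0.1045, 0.213]
orientation: [-1.743, 1.773, 0.718]
contact_force: [0.2, 0.1, -0.6]
grip_width: -0.002
finger_force: 0.0
```

Run:
```python
from h import *
s=read_camera("scene")[...,::-1]
k=800/120
v=cv2.resize(s[130:220,310:430],(800,600),interpolation=cv2.INTER_CUBIC)
for c,col in (([.551,.340],(0,255,0)),):
    for z in (.006,.076):
        pts=[(proj("scene",[c[0]+.027*np.cos(a),c[1]+.027*np.sin(a),z])-[310,130]+.5)*k for a in np.linspace(0,6.283,60)]
        cv2.polylines(v,[np.int32(pts)],True,col,1)
cv2.imwrite("pics/final.png",v)
```

```text
(no output)
```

View pics/final.png

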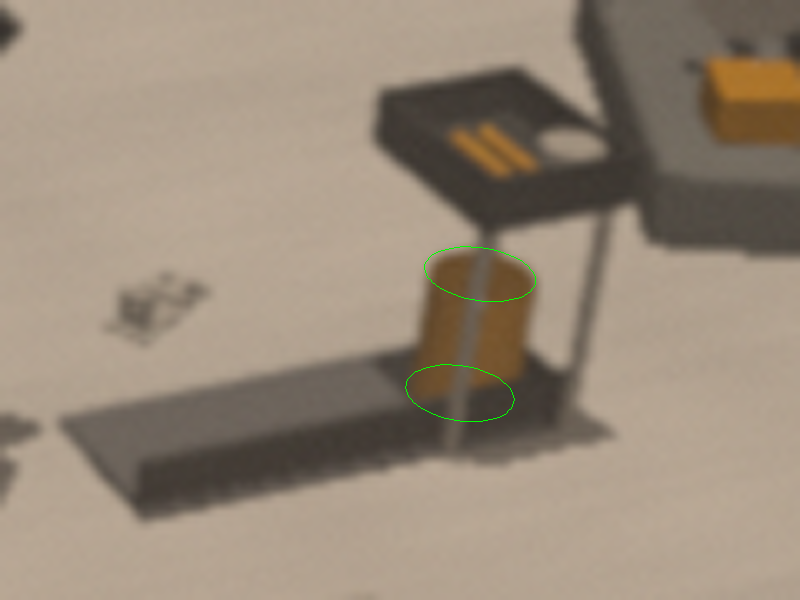

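The cup stands upright, mouth down, in the bay. Its rim at crop x 428–535 matches the outline drawn for the home position (425–536), and the gripper is well clear, so I'm handing in.

```bash
python3 -c "
from plant import manip;print(manip.sign_off())"
```

```text
the job is handed in; nothing more can be done
None
```

I turned the brass cup over and handed the job in at about 29.5 s, with the cup mouth down in the bay; I pushed it against both the back wall and the end stop until each resisted, and the last picture shows it upright on the home outline to within about 3 mm (no score came back).

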